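# Shut the card drawer and the sachet bin

### The arm

A 6-joint arm with a two-finger parallel gripper is mounted at the origin on a cart in front of the work surface, level with it; the furniture and walls round the work are solid. World frame = base frame: x ahead of the robot, y to its left, z up, the work surface at z = 0. Lengths are in m, angles in rad, forces in N, time in s.
With the tool pointing down it reaches from about 0.25 to 0.775 m from the base axis. Payload 4 kg.
Tool frame: the origin (TCP) lies at the very end of the fingers, on their centre line; the grasp point (between the pads) lies 19 mm behind it; z points along the fingers, y is the direction in which the jaws open and shut (so a half turn about z gives the same grasp; the last joint's range is limited). The gripper opens to 94 mm and grips with 3 to 60 N. Pads are 16 mm wide; open, the fingers measure 119 mm over their backs; the gripper's body (75 mm by 177 mm) begins 78 mm behind the grasp point.
Start: joints at [-1.206, 0.087, 1.371, -0, 1.684, -0.103], TCP at [0.248, -0.491, 0.206] pointing down, gripper open.
Joint ranges: [-3.1, 3.1], [-0.76, 2.03], [0.27, 2.55], [-1.08, 4.22], [0.17, 2.65], [-2.57, 2.57]. Speed limits (rad/s): [2.79, 2.79, 3.14, 3.14, 3.14, 3.14].

### API

Orientations are given as [roll, pitch, yaw] about the fixed x, y, z axes, in that order (R = Rz(yaw) Ry(pitch) Rx(roll)).
In Python, from bench import bot, gripper_to, grab_frame, calibration, hand_in, monitor gives the robot as it stands. Calls block until the motion is done:
- bot.reach(position, orientation): joint-space move of the TCP to a pose.
- bot.move_l(position, rotation=None, v=0.15, contact_N=None): straight line of the TCP; rotation=None keeps the orientation; v is the mean speed in m/s. With contact_N (N) it stops when the force on the tool has changed by that much, and returns True; else False.
- bot.set_joints(angles): joint-space move.
- gripper_to(opening, f_grip=None): finger opening in m; f_grip is the grip in N (None keeps the last); returns when the fingers have stopped.
- bot.hold(seconds).
- bot.solve_ik(position, orientation): joint angles nearest the present ones, or None.
- grab_frame(name): name is "scene" or "top" or "wrist"; returns (picture, depth): 384x512x3 uint8, red, green, blue; 384x512 float32, m along the optical axis (not along the pixel's ray), 0 where there is no reading.
- calibration(name): a dict with "fx", "fy", "cx", "cy" (pixels), "cam_to_world" (4x4, takes a point from camera to world coordinates). Camera axes: x right, y down, z forward; pixel columns grow to the right and rows downward; lengths in m; the calibration is good to about 2 mm. A picture is of the moment at which its call begins: read the wrist's pose just before it. calibration takes no time and is no camera call; for the wrist camera it gives the pose at the moment of the call.
A pose or a line that the arm cannot do raises bot.Unreachable and nothing moves.
- hand_in(): hands the job in, once; it reports no verdict.
Readings, each from a call of its own:
- monitor.read_time(): time.
- monitor.read_joint_pos(): joint angles.
- monitor.read_joint_velocities(): joint speeds.
- monitor.read_joint_torque(): joint torques, N m.
- monitor.read_ee_pos(): TCP position.
- monitor.read_tcp_rot(): TCP orientation.
- monitor.read_wrist_force(): force on the tool from outside, world axes, zero at the start.
- monitor.read_torque(): the same for the moment, N m.
- monitor.read_finger_gap(): finger opening in m.
Only numpy, scipy, OpenCV 4.12 (cv2) and the standard library are available. Lean on these libraries where they do the work, as an engineer would, in place of code of your own. Each camera call takes 0.05 s, during which the arm holds its last target. There are 200 camera calls.

### The job

Tidy the counter: push the drawer that holds the flat pack of cards fully home, and push the lid of the sugar sachet bin gently down until it is fully shut, without slamming it. The drawer with the round stack of cup lids is still being refilled, so leave it standing open as it is. Push with the fingertips from outside only: do not pinch or hook the drawer front or the lid, and do not disturb any of the things standing around.

Things in the scene. Friction and masses are not known exactly. Their poses are not given: they have to be found in the camera images.
- card_unit: pale wooden unit with one drawer; the drawer holds a flat rectangular pack of cards. Unit: 120 deep (x), 130 wide (y), 90 mm tall, fixed to the table, origin under its centre, its front faces its own -x (roughly towards the robot). The drawer's 12 mm thick, 128 mm wide front board reaches from 3 to 87 mm height and overlaps the unit's face; a 44 mm wide, 18 mm deep finger notch is cut in the middle of its top edge. No handle.
- card_drawer (a joint): how far the card drawer stands out of its unit (m): 0 fully home, at most 0.085; it slides along the unit's own x axis, about 1.5 N of friction moves it, it stays where it is left and stops dead at 0
- card_drawer_front (a point): centre of the outer face of the card drawer's front board, 45 mm above the table; moves with the drawer; axes as the unit's (-x points out of the drawer)
- card_drawer_inside: plywood lining on the inner side of the card drawer's front board (not to be touched)
- lids_unit: a second unit and drawer of exactly the same make and size; its drawer holds a round black stack of cup lids. Origin under its centre, front faces its own -x
- lids_drawer (a joint): how far the cup-lid drawer stands out (m), 0 fully home, at most 0.085; friction about 1.5 N
- lids_drawer_front (a point): centre of the outer face of the cup-lid drawer's front board, 45 mm above the table; moves with the drawer
- bin: (A level glass guard hangs 560 mm above the table, over everything from 700 mm ahead of the robot onwards.) Pale wooden bin with white sugar sachet caddy inside and a hinged lid standing open, 120 deep (x), 130 wide (y), 85 mm tall, fixed to the table, origin under its centre, front faces its own -x
- bin_lid (a joint): opening angle of the bin's lid (rad): 0 shut (level, lying on the rim), 1.35 fully open; the hinge is stiff (0.16 N m) so the lid stays at any angle and must be pushed all the way down; about 2 N near its free edge moves it
- bin_lid_hinge (a point): middle of the lid's hinge line, on the back rim of the bin (60 mm behind its centre, 85 mm high), hinge along the bin's y; axes as the bin's
- bin_lid_edge (a point): middle of the free edge of the lid, on its outer (upper) face; the lid is a plain board 126 mm from hinge to free edge, 134 mm wide, its outer face 10 mm above the hinge line; moves with the lid; its x axis runs along the lid from free edge to hinge, its z axis out of the outer face
- bin_lid_inside: plywood lining on the underside of the lid (not to be touched)
- espresso_cup_1: white espresso cup with an ear, 55 mm tall, loose, stands in front of a gap between two units. Bystander: leave alone
- espresso_cup_2: white espresso cup with an ear, 55 mm tall, loose, stands in front of the other gap between two units. Bystander: leave alone
- mint_tin: flat pocket tin 57x69x18 mm, loose, lies on top of the card drawer's unit. Bystander: leave alone
- kitchen_timer: small timer 69x72x21 mm, loose, lies on top of the cup-lid drawer's unit. Bystander: leave alone
- card_terminal: card terminal 156x94x22 mm, loose, lies at the front left. Bystander: leave alone
- till_pen: black pen 133 mm long, loose, lies at the front left. Bystander: leave alone
- steel_jug: small steel milk jug 87 mm tall, loose, stands at the front right. Bystander: leave alone
- tamper: coffee tamper 94 mm tall, loose, stands at the right. Bystander: leave alone

How it is judged:
At the end, for the whole second after the job is handed in: The card drawer is within 4 mm of fully home, the bin's lid within 0.04 rad of shut, both at rest; the cup-lid drawer is within 10 mm of where it stood, and every bystander within 15 mm (value of joint card_drawer below 0.004 m and value of joint bin_lid below 0.04 rad and distance of lids_drawer_front from where it was at the start of the episode below 0.01 m and velocity of joint bin_lid above -0.05 rad/s and velocity of joint card_drawer above -0.01 m/s and distance of each of espresso_cup_1, espresso_cup_2, mint_tin, kitchen_timer, card_terminal, till_pen, steel_jug, tamper from where it was at the start of the episode below 0.015 m); the robot touches nothing.
It fails at once if the cup-lid drawer is moved by more than 10 mm (distance of lids_drawer_front from where it was at the start of the episode above 0.01 m).
It fails at once if a bystander is moved or lifted by more than 15 mm (distance of any of espresso_cup_1, espresso_cup_2, mint_tin, kitchen_timer, card_terminal, till_pen, steel_jug, tamper from where it was at the start of the episode above 0.015 m).
It fails at once if the card drawer's front or the lid is taken from its inner side (pinched or hooked) instead of pushed from outside (contact force between the fingers and card_drawer_inside above 1 N or contact force between the fingers and bin_lid_inside above 1 N).
It fails at once if the card drawer is pulled out instead, or the lid pushed wide open (value of joint card_drawer above 0.08 m or value of joint bin_lid above 1.1 rad).
It fails at once if the lid is slammed: it turns faster than 2 rad/s in the last 0.4 rad (value of joint bin_lid below 0.4 rad and velocity of joint bin_lid below -2 rad/s).
It also fails if it takes over 51 s, if anything falls off the work surface, if the arm or the gripper's body presses on something with over 40 N, if the wrist force passes 120 N, or if a joint passes its speed limit or range.

## Working session

There is one attempt and no reset: what is moved stays moved. The work goes in short steps, each a Python script; the robot and the scene stay as the last script left them, time stands still between calls to the robot, and variables do not carry over. Pictures are saved under pics/ and viewed, about 8 in all and at most 12, crops included, and the job is handed in when it is done.

```bash
mkdir -p pics; ls; python3 - <<'E'
from bench import *
import cv2,numpy as np
for n in("scene","top"):
    p,d=grab_frame(n);c=calibration(n)
    np.savez(f"{n}.npz",p=p,d=d,**{k:np.array(v) for k,v in c.items()})
    cv2.imwrite(f"pics/{n}0.png",cv2.resize(p[:,:,::-1],(800,600)))
    print(n,c)
print(monitor.read_time())
E
```

```text
pics
scene {'fx': 370.11781052365654, 'fy': 370.11781052365654, 'cx': 259.2128440396334, 'cy': 191.48681575402836, 'cam_to_world': array([[-0.73933435, -0.35109514,  0.57455803, -0.24686472],
       [-0.67333427,  0.38852674, -0.62902141,  0.81368996],
       [-0.0023848 , -0.85192674, -0.52365555,  0.75358043],
       [ 0.        ,  0.        ,  0.        ,  1.        ]])}
top {'fx': 385.09834641218987, 'fy': 385.09834641218987, 'cx': 254.8045873389459, 'cy': 189.039033820054, 'cam_to_world': array([[-0.02979187, -0.99430698,  0.10230386,  0.33042973],
       [-0.99950422,  0.02859086, -0.01318627,  0.0377614 ],
       [ 0.01018624, -0.10264598, -0.99466579,  1.23650542],
       [ 0.        ,  0.        ,  0.        ,  1.        ]])}
0.1
```

View pics/scene0.png

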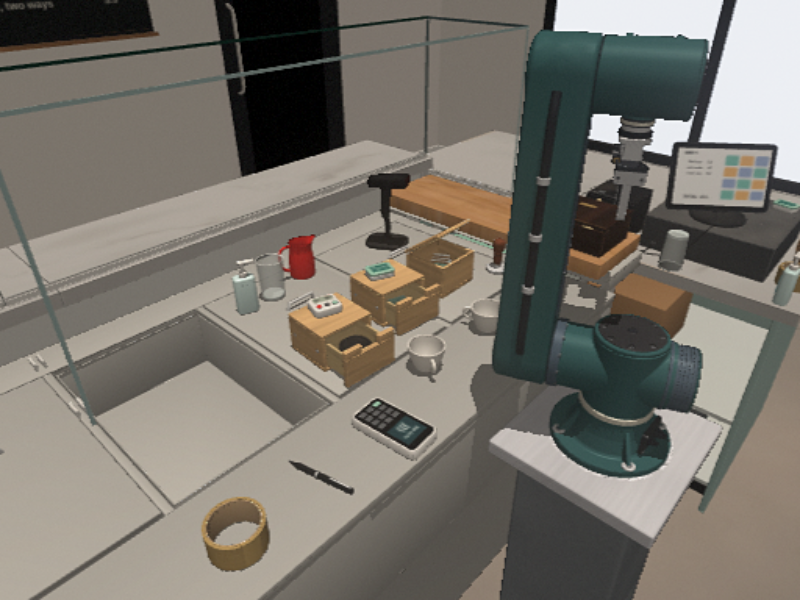

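View pics/top0.png

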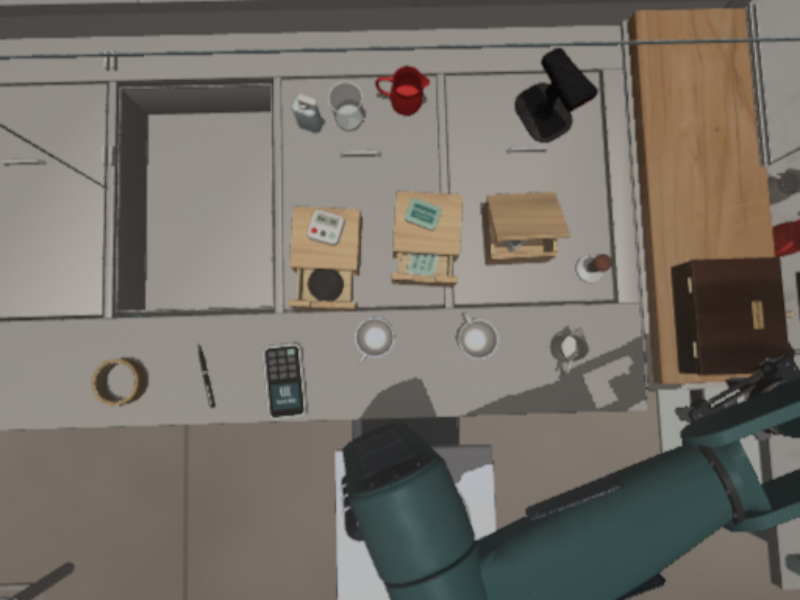

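The scene view shows three units, with the lids unit left, the card unit in the middle and the bin right. In the top view the card unit's top runs from (396,191) to (461,256), with its drawer front at about (392..457, 282). The bin lid is at (487..567, 193..240), the cups are at (375,338) and (477,338), the jug at (570,348) and the tamper at (595,265). Next I'll enlarge the top view and measure with depth.

```bash
cat > h.py <<'E'
import numpy as np
def load(n):
    z=np.load(n+".npz");return z
def cloud(z):
    d=z["d"];v,u=np.mgrid[:d.shape[0],:d.shape[1]]
    c=np.stack([(u-z["cx"])/z["fx"]*d,(v-z["cy"])/z["fy"]*d,d,np.ones_like(d)],-1)
    w=(c@z["cam_to_world"].T)[...,:3]; w[d==0]=np.nan; return w
E
python3 - <<'E'
from h import *
import cv2
z=load("top");w=cloud(z);p=z["p"]
crop=p[115:235,235:395]
cv2.imwrite("pics/crop.png",cv2.resize(crop[:,:,::-1],(800,600),interpolation=cv2.INTER_CUBIC))
# height map regions
def rect(name,m,):
    pts=w[m]; r=cv2.minAreaRect(pts[:,:2].astype(np.float32)); print(name,m.sum(),r,cv2.boxPoints(r).round(3).tolist(),np.median(pts[:,2]).round(4))
X,Y,Z=w[...,0],w[...,1],w[...,2]
print(np.nanmedian(Z[215:225,270:290]))
card=(abs(Z-.09)<.006)&(abs(Y-0.0+0.02)<.12)&(X>.4)
n,l,s,c=cv2.connectedComponentsWithStats(((abs(Z-.088)<.008)&(X>.4)&(X<.85)&(abs(Y)<.45)).astype(np.uint8))
for i in range(1,n):
    if s[i,4]>25: rect(f"comp{i}{s[i]}",l==i)
# lid
from math import *
m=(X>.5)&(X<.85)&(Y<-.12)&(Y>-.4)&(Z>.1)
n,l,s,c=cv2.connectedComponentsWithStats(m.astype(np.uint8))
for i in range(1,n):
    if s[i,4]>25:
        q=w[l==i];mu=q.mean(0);U,S,V=np.linalg.svd(q-mu,full_matrices=False);print(s[i],mu,V[2],S/len(q)**.5,q.min(0),q.max(0))
for nm,(a,b) in dict(cup1=(375,338),cup2=(477,338),jug=(570,348),tamper=(598,263)).items():
    print(nm,w[int(b*.64),int(a*.64)])
E
```

```text
-0.0028036966594089385
comp3[186  63  18  14  89] 89 ((0.8248993754386902, 0.19875124096870422), (0.050284530967473984, 0.027815498411655426), 70.34211730957031) [[0.8029999732971191, 0.18000000715255737], [0.8299999833106995, 0.17000000178813934], [0.8460000157356262, 0.21799999475479126], [0.8199999928474426, 0.22699999809265137]] 0.0919
comp9[213  69  18   8  33] 33 ((0.8123499155044556, 0.11416912078857422), (0.014759283512830734, 0.053586944937705994), 3.5245778560638428) [[0.8029999732971191, 0.14000000059604645], [0.8069999814033508, 0.08699999749660492], [0.8209999799728394, 0.08799999952316284], [0.8180000185966492, 0.14100000262260437]] 0.0894
comp11[ 251  122   45   42 1336] 1336 ((0.5886144638061523, -0.0375899076461792), (0.13029836118221283, 0.12103325128555298), 84.732421875) [[0.5220000147819519, -0.09700000286102295], [0.6430000066757202, -0.1080000028014183], [0.6549999713897705, 0.02199999988079071], [0.5339999794960022, 0.032999999821186066]] 0.09
comp22[ 185  133   45   40 1272] 1272 ((0.5645902156829834, 0.16320180892944336), (0.13036201894283295, 0.121628090739
[... 2234 characters left out ...]
08175025 0.00265067 0.00065922] [ 0.69105424 -0.39934132  0.55385683] [ 0.69527595 -0.12019888  0.56637939]
[347  38  36  34 732] [ 0.80739805 -0.29118262  0.20430825] [ 0.53501311 -0.84288043 -0.05756347] [0.02947044 0.02074119 0.01481947] [ 0.76173672 -0.34113541  0.10010541] [ 0.84989222 -0.25129523  0.22273774]
[ 311  124   54   31 1263] [ 0.5817465  -0.22052448  0.1369103 ] [-0.57868928 -0.01726616 -0.81536531] [0.03893925 0.03440863 0.00178076] [ 0.53476321 -0.28995569  0.10005106] [ 0.63653666 -0.15266907  0.17008808]
cup1 [0.37207493 0.07128713 0.00298984]
cup2 [ 0.36585895 -0.13621333  0.00604754]
jug [ 0.34123728 -0.3254523   0.00102188]
tamper [ 0.50058335 -0.36202023  0.09389167]
```

View pics/crop.png

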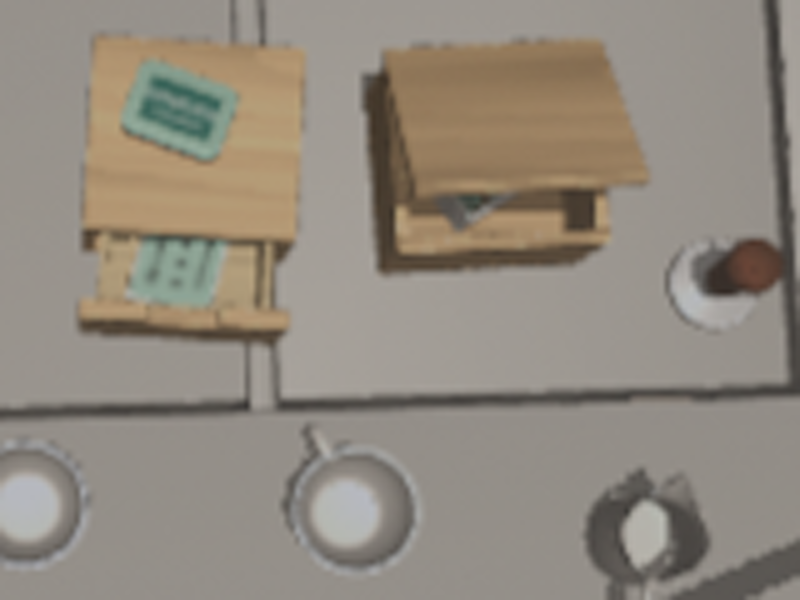

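The crop confirms it: the teal card pack is in the middle drawer, at about (175,270). The lid stands about 0.62 rad open, with its free edge at (410..648, 185). I'll shut the lid first.

```bash
python3 - <<'E'
from bench import *
import numpy as np
pi=np.pi
gripper_to(0.0)
print(bot.solve_ik([.558,-.2215,.26],[pi,0,.025]),bot.solve_ik([.558,-.2215,.26],[pi,0,.025+pi]),monitor.read_tcp_rot())
p=list(monitor.read_ee_pos());p[2]=.28
bot.move_l(p)
rots=[r for r in ([pi,0,.025],[pi,0,.025+pi]) if bot.solve_ik([.562,-.2215,.26],r) is not None]
q0=np.array(monitor.read_joint_pos())
r=min(rots,key=lambda r:abs(np.array(bot.solve_ik([.562,-.2215,.26],r))-q0).sum())
bot.reach([.562,-.2215,.26],r)
bot.move_l([.562,-.2215,.175],v=.12)
f0=np.array(monitor.read_wrist_force())
print("c",bot.move_l([.557,-.2215,.14],v=.04,contact_N=15),monitor.read_ee_pos(),np.array(monitor.read_wrist_force())-f0)
print("c",bot.move_l([.540,-.2215,.104],v=.04,contact_N=15),monitor.read_ee_pos(),np.array(monitor.read_wrist_force())-f0)
print("c",bot.move_l([.538,-.2215,.088],v=.015,contact_N=12),monitor.read_ee_pos(),np.array(monitor.read_wrist_force())-f0)
bot.hold(.2)
print(monitor.read_ee_pos(),np.array(monitor.read_wrist_force())-f0)
bot.move_l([.538,-.2215,.22],v=.12)
print(monitor.read_time(),monitor.read_finger_gap())
E
```

```text
[-4.72295004e-01  1.97602647e-01  1.13950905e+00 -4.44089210e-16
  1.80448096e+00  1.07350132e+00] [-0.472295    0.19760265  1.13950905  0.          1.80448096 -2.06809133] [3.14149281e+00 9.80167201e-06 4.67837889e-01]
c False [ 0.55711796 -0.22150895  0.14002644] [-1.30062097 -0.44337066 -1.49041248]
c False [ 0.53996352 -0.22152122  0.10404663] [-1.47065601  0.43356036 -0.15940713]
c True [ 0.53902457 -0.2216387   0.09526306] [-1.35480386 -0.40085167  2.1296397 ]
[ 0.53902407 -0.22160753  0.09522934] [-0.40100118  0.64082027  4.74239641]
8.85 0.0009357779563555148
```

```bash
python3 - <<'E'
from bench import *
import numpy as np,cv2
pi=np.pi
a=np.array([.9958,-.0919,0]); F=np.array([.4754,-.0268,.04])
h=[pi,0,-.092]; up=np.array([0,0,.18])
s=F-.034*a
q0=np.array(monitor.read_joint_pos())
r=min([x for x in(h,[pi,0,-.092+pi]) if bot.solve_ik(s+up,x) is not None],key=lambda x:abs(np.array(bot.solve_ik(s+up,x))-q0).sum())
bot.reach(s+up,r)
p,d=grab_frame("top");cv2.imwrite("pics/mid.png",cv2.resize(p[80:320,190:470,::-1],(700,600),interpolation=cv2.INTER_CUBIC))
bot.move_l(s,v=.1)
f0=np.array(monitor.read_wrist_force())
print(bot.move_l(F+.020*a,v=.04,contact_N=15),monitor.read_ee_pos(),np.array(monitor.read_wrist_force())-f0)
print(bot.move_l(F+.044*a,v=.02,contact_N=14),monitor.read_ee_pos(),np.array(monitor.read_wrist_force())-f0)
e=np.array(monitor.read_ee_pos());print("along",(e-F)@a)
bot.move_l(e-.04*a,v=.1); bot.move_l(e-.04*a+up,v=.15)
b=np.array([.35,-.33,.30]);bot.reach(b,r)
for n in("top","scene"):
    p,d=grab_frame(n);c=calibration(n)
    np.savez(f"{n}.npz",p=p,d=d,**{k:np.array(v) for k,v in c.items()})
    q=p[100:260,180:420] if n=="top" else p[110:260,170:370]
    cv2.imwrite(f"pics/{n}1.png",cv2.resize(q[:,:,::-1],(800,int(800*q.shape[0]/q.shape[1])),interpolation=cv2.INTER_CUBIC))
print(monitor.read_time())
from h import *
w=cloud(load("top"));X,Y,Z=w[...,0],w[...,1],w[...,2]
m=(X>.44)&(X<.66)&(Y<-.13)&(Y>-.31)&(abs(Z-.093)<.02)
q=w[m];mu=np.median(q,0);A=np.c_[q[:,:2]-mu[:2],np.ones(len(q))]
print("lid plane",np.linalg.lstsq(A,q[:,2],rcond=None)[0],mu,len(q))
n,l,s_,c=cv2.connectedComponentsWithStats(((abs(Z-.088)<.008)&(X>.4)&(X<.68)&(Y<.3)&(Y>-.13)).astype(np.uint8))
for i in range(1,n):
    if s_[i,4]>25:
        k=w[l==i]; print(s_[i],k.mean(0),((k-F)@a).min(),((k-F)@a).max())
E
```

```text
False [ 0.49540674 -0.02864988  0.03996193] [ 1.77209772 -0.06843205  0.01341706]
True [ 0.509494   -0.02991718  0.0394456 ] [ 0.80457671 -0.18070857  0.17025662]
along 0.03423727234717259
17.3333
lid plane [-0.00675924 -0.0042918   0.09470571] [ 0.57322676 -0.22131866  0.09494237] 1859
[ 251  122   45   46 1451] [ 0.57870794 -0.03845708  0.08966454] 0.04163732817695344 0.17398577236559037
[ 185  133   45   41 1279] [0.55638121 0.16325317 0.08998254] 0.009869246468629305 0.13163803811776859
[184 192  14   5  58] [0.43913206 0.21545861 0.08692252] -0.06421573086488375 -0.05212193475251935
[213 193  14   5  58] [0.43277717 0.12926523 0.08665497] -0.06257744286829608 -0.050605781360116106
```

View pics/top1.png

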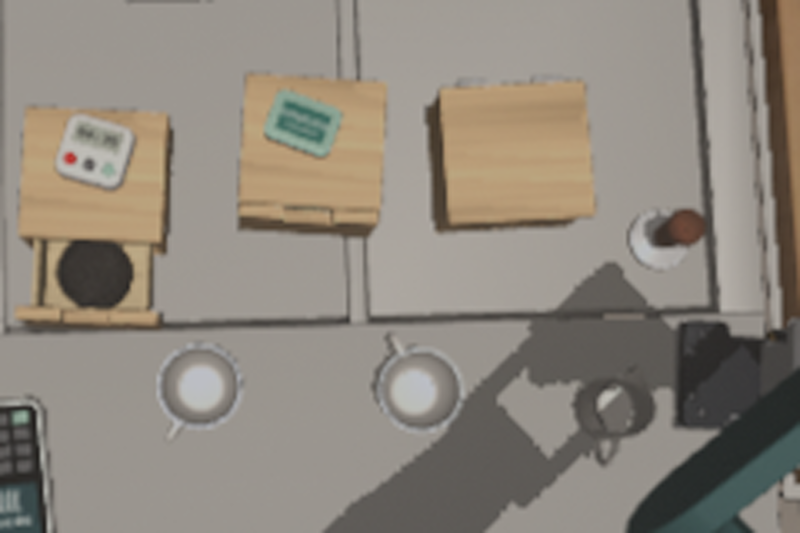

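View pics/scene1.png

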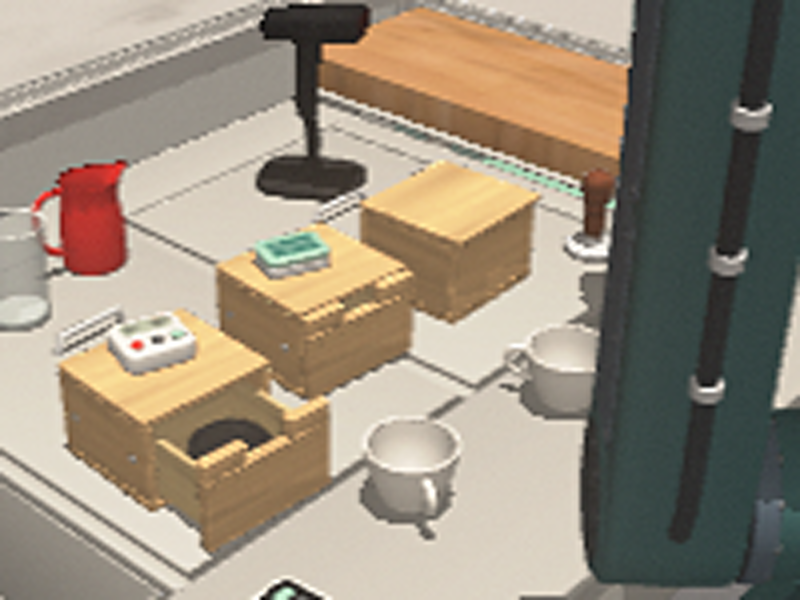

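Both views show the middle drawer flush at (310,215), the lid level, the lid-stack drawer still open, and the bystanders in place.

```bash
python3 -c "
from bench import *
print(monitor.read_ee_pos(),monitor.read_wrist_force());hand_in()"
```

```text
[ 0.35064502 -0.32897613  0.29954839] [-0.0675015  -0.16633651  0.60145944]
the job is handed in; nothing more can be done
```

I closed the bin lid and pushed the card drawer home, then handed the job in at about 17 s. Both pushes used closed fingertips from outside, and the arm was raised clear of everything at hand-in.

- **Bin lid:** the last part of the push was at 15 mm/s and stopped on contact with the rim, with the fingertips at a height of 95 mm. The depth image afterwards shows the lid level, with a slope of about 0.007 rad (limit 0.04).
- **Card drawer:** the push stopped on the end-stop contact. Depth puts the front board at home, to the 1–2 mm accuracy of the measurement (limit 4 mm).
- **Cup-lid drawer:** its front measures within about 0.5 mm of where it stood.
- **Bystanders:** they look undisturbed in the final pictures, but I did not measure each one. The pen lay outside the last crops and only a corner of the card terminal showed. The arm did not go near either.
- **Force readings:** they were noisy, about 1–2 N, so the push forces before the stops were not clearly resolved. No check failed or disagreed.

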